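Run the milling balls from the bench dispenser into the bowl

TASK

Push the pink mixing bowl along the bench until it rests against the two rubber-sleeved stops under the dispenser's spout, then press the dispenser's lever all the way down and keep it down until all six milling balls have rolled into the bowl. Then ease the lever back up so that the lid closes fully without slamming, and leave the bowl where it is. Touch and push only: do not grip or lift anything, do not touch the lid or the balls, and leave the jars, the dropper bottle and the tin alone.

Things in the scene. Friction and masses are not known exactly. Their poses are not given: they have to be found in the camera images.
- hopper: Grey sheet-steel ball dispenser fixed to the bench: foot 150 mm (x) by 125 mm (y), bin 66 mm wide, 220 mm high. Origin: centre of the foot, on the bench; z up. Its spout points to its -y (lip at y = -125 mm, 94 mm up); its lever lies along y on its -x side, black pad at the +y end. Two rubber-sleeved bowl stops stand at x = -64 and +64, y = -113 mm, 86 mm high.
- nest (a point): Point on the bench 201 mm from the dispenser's origin along its -y: the bowl's origin is here (within a few mm) when the bowl rests against both stops. Its axes are the dispenser's.
- bowl: Pink round mixing bowl, loose, 0.15 to 0.3 kg, 82 mm high, outer radius 101 mm at the rim and 71 mm at the foot: an upright finger meets it at the rim, and it slides when pushed there. Origin: centre of its underside; z up. It starts 85 to 125 mm from its place, on the side away from the stops (the dispenser's -y), up to 25 mm sideways.
- pad (a point): Centre of the top of the black pad at the lever's end (52 mm across, 46 mm along the lever), about 277 mm above the bench when raised. Its axes move with the lever; raised, they are the dispenser's. The lever's pivot lies 185 mm from it towards the dispenser's -y, 228 mm above the bench: the pad goes down about 66 mm, almost straight. Nothing stands over it.
- lever (a joint): Angle of the lever (rad): 0 raised (where it rests by itself), 0.36 fully down on its stop. A spring and the weighted lid push it up with about 2 to 5 N at the pad; let go, it flies up and the lid slams.
- lid (a joint): Angle of the hinged steel lid before the spout (rad), tied to the lever by a push rod: 0 shut, 1.05 fully open (lever fully down). The balls pass only when it is more than about 0.7 open. It turns about 2.9 times as fast as the lever. Closing faster than 2.5 rad/s (the pad rising at over 0.15 m/s) counts as a slam.
- red_jar: Glass spice jar of red pigment with a yellow screw lid, 45 mm across, 100 mm high; bystander. Origin: centre of its underside.
- ochre_jar: Glass spice jar of ochre pigment with a white lid, 47 mm across, 98 mm high; bystander. Origin: centre of its underside.
- dropper_bottle: Brown dropper bottle with black rubber teat, 33 mm across, 102 mm high; bystander. Origin: centre of its underside.
- tin_of_pins: Small round blue-grey tin with cream lid, 57 mm across, 72 mm high; bystander. Origin: centre of its underside.
- ball1_center (a point): Centre of milling ball 1: white porcelain, 24 mm across, 22 g. Six of them start in the bin behind the lid, on a floor that slopes down to the spout.
- ball1: The same milling ball 1 as a body (its origin lies on its surface and turns with it: use the centre).
- ball2_center (a point): Centre of milling ball 2: white porcelain, 24 mm across, 22 g. Six of them start in the bin behind the lid, on a floor that slopes down to the spout.
- ball2: The same milling ball 2 as a body (its origin lies on its surface and turns with it: use the centre).
- ball3_center (a point): Centre of milling ball 3: white porcelain, 24 mm across, 22 g. Six of them start in the bin behind the lid, on a floor that slopes down to the spout.
- ball3: The same milling ball 3 as a body (its origin lies on its surface and turns with it: use the centre).
- ball4_center (a point): Centre of milling ball 4: white porcelain, 24 mm across, 22 g. Six of them start in the bin behind the lid, on a floor that slopes down to the spout.
- ball4: The same milling ball 4 as a body (its origin lies on its surface and turns with it: use the centre).
- ball5_center (a point): Centre of milling ball 5: white porcelain, 24 mm across, 22 g. Six of them start in the bin behind the lid, on a floor that slopes down to the spout.
- ball5: The same milling ball 5 as a body (its origin lies on its surface and turns with it: use the centre).
- ball6_center (a point): Centre of milling ball 6: white porcelain, 24 mm across, 22 g. Six of them start in the bin behind the lid, on a floor that slopes down to the spout.
- ball6: The same milling ball 6 as a body (its origin lies on its surface and turns with it: use the centre).
Not all that is in view belongs to the job. What is shaped like the bowl but purple is not meant.

How it is judged:
On the way, in this order (a step that is already met when the one before it is completed fails the run):
1. the bowl stands against the stops, within 12 mm of its place under the spout, with the lid still shut (horizontal distance between bowl and nest below 0.012 m and value of joint lid below 0.1 rad), for 0.2 s.
2. the lever is pressed down until the lid is fully open (over 0.95 rad) (value of joint lid above 0.95 rad), for 0.3 s.
At the end, for the whole second after the job is handed in: All six balls lie in the bowl (within 95 mm of its axis and below its rim), the lid is shut (under 0.04 rad), and the bowl stands upright and still within 18 mm of its place against the stops (horizontal distance between each of ball1_center, ball2_center, ball3_center, ball4_center, ball5_center, ball6_center and bowl below 0.095 m and height (world z) of each of ball1_center, ball2_center, ball3_center, ball4_center, ball5_center, ball6_center below 0.075 m and value of joint lid below 0.04 rad and horizontal distance between bowl and nest below 0.018 m and angle between bowl's own z axis and vertical below 0.06 rad and linear speed of bowl below 0.02 m/s); the robot touches nothing.
It fails at once if the lid is let slam: it closes faster than 2.5 rad/s (velocity of joint lid below -2.5 rad/s).
It fails at once if the bowl is lifted or tipped (height (world z) of bowl above 0.015 m or angle between bowl's own z axis and vertical above 0.25 rad).
It fails at once if the robot touches the lid or a ball (contact force between any of the arm, the fingers and lid above 0.5 N or contact force between the fingers and ball1 above 0.3 N or contact force between the fingers and ball2 above 0.3 N or contact force between the fingers and ball3 above 0.3 N or contact force between the fingers and ball4 above 0.3 N or contact force between the fingers and ball5 above 0.3 N or contact force between the fingers and ball6 above 0.3 N).
It fails at once if a ball is lost outside the bowl ((height (world z) of ball1_center below 0.07 m and horizontal distance between ball1_center and bowl above 0.11 m) or (height (world z) of ball2_center below 0.07 m and horizontal distance between ball2_center and bowl above 0.11 m) or (height (world z) of ball3_center below 0.07 m and horizontal distance between ball3_center and bowl above 0.11 m) or (height (world z) of ball4_center below 0.07 m and horizontal distance between ball4_center and bowl above 0.11 m) or (height (world z) of ball5_center below 0.07 m and horizontal distance between ball5_center and bowl above 0.11 m) or (height (world z) of ball6_center below 0.07 m and horizontal distance between ball6_center and bowl above 0.11 m)).
It fails at once if a bystander (jar, dropper bottle or tin) is pushed over 20 mm or lifted (distance of any of red_jar, ochre_jar, dropper_bottle, tin_of_pins from where it was at the start of the episode above 0.02 m).
It also fails if it takes over 61 s, if anything falls off the work surface, if the arm or the gripper's body presses on something with over 40 N, if the wrist force passes 120 N, or if a joint passes its speed limit or range.

ROBOT

A 6-joint arm with a two-finger parallel gripper is mounted at the origin on a cart in front of the work surface, level with it; the furniture and walls round the work are solid. World frame = base frame: x ahead of the robot, y to its left, z up, the work surface at z = 0. Lengths are in m, angles in rad, forces in N, time in s.
With the tool pointing down it reaches from about 0.3 to 0.875 m from the base axis. Payload 6.4 kg.
Tool frame: the origin (TCP) lies on the centre line of the jaws, within the pads' length; the fingertips stand 25 mm ahead of it and the grasp point (between the pads) lies 6 mm ahead of it; z points along the fingers, y is the line along which they close (so a half turn about z gives the same grasp; the last joint's range is limited). The gripper opens to 85 mm and grips with 20 to 120 N. Pads are 22 mm wide; open, the fingers measure 114 mm over their backs; the gripper's body (76 mm by 85 mm) begins 54 mm behind the grasp point. The pads swing forward as they close: fully open they stand 13 mm farther back than shut.
Start: joints at [1.055, 0.181, 1.607, -0, 1.354, -0.206], TCP at [0.175, 0.548, 0.256] pointing down, gripper open.
Joint ranges: [-2.99, 2.99], [-0.89, 2.07], [0.3, 2.58], [-1.14, 4.28], [0, 2.63], [-3.12, 3.12]. Speed limits (rad/s): [2.57, 2.57, 3.01, 3.14, 3.14, 3.14].

INTERFACE

Orientations are given as a unit quaternion [w, x, y, z].
In Python, from bench import get_obs, camera, hand_in, spot_in gives the robot as it stands.
- The arm moves only by the shell command python3 -m jog 'ROWS'. ROWS is JSON, one flat list of numbers, 7 for each row, row after row: the shift along the tool's x, y, z in m, then the turn, a rotation vector about the tool's x, y, z in rad, then the closure, from 0 (fully open) to 1 (shut). A call has 1 to 20 rows; each row is the pose to reach, as a shift and turn from the pose commanded when the call began, along the tool's axes at that moment; what a row does not reach only later rows make up. A row lasts 1/8 s, in which the tool goes at most 62.5 mm and 10.7 degrees, less where a joint would pass 70% of its speed; a pose out of reach is approached as far as the arm can. A call with a gripper value outside its range is refused whole. The fingers move at their own pace and stop on an object; the grip force is fixed at half the most. Time passes only in rows, so rows that repeat a pose let the fingers close. It gives the time, the measured TCP pose, the force, the opening and the grip force at its end, in the units of the state.
- get_obs(): the state, without advancing time (a new reading comes with each control period).
- camera(name): name is "side" or "top" or "wrist"; returns a dict with "frame" (384x512x3 uint8, red, green, blue), "mtx" (3x3 intrinsics, pixels), "extrinsics" (4x4, takes a point from camera to world coordinates). Camera axes: x right, y up, looking along -z (the intrinsics and any distortion apply to the point x, -y, -z); pixel columns grow to the right and rows downward; lengths in m; the calibration is good to about 2 mm. A picture is of the moment at which its call begins. There is no depth.
- hand_in(): hands the job in; it is judged then, once.
Trained networks look in a picture, given as the dict that the camera call returned (one of the last four; its "shot" number tells which), for a name from the list of things; names that differ only in an ending like _2 or _b are one class to them, and where a whole thing is asked for, a point or a joint stands for the part that bears it (a point fixed in the world has none). Each returns a list of dicts, best first, with "confidence" (0 to 1); they miss things now and then, are a little off and sometimes report something else, mostly with a low value. They report only what shows in the picture. A call takes as long as a camera call. They do not tell look-alikes from the thing itself.
- spot_in(picture, name): "xyz" ([x, y, z] in m, in world coordinates, good to about 4 mm: the middle of the surface that is visible of it).
The state is a dict: "time_s": time; "q": joint angles; "dq": joint speeds; "joint_efforts": joint torques, N m; "eef_pos": TCP position; "eef_rot": TCP orientation; "wrist_force": force on the tool from outside, world axes, zero at the start; "torque": the same for the moment, N m; "opening": opening from 0.0 (shut) to 1.0 (fully open); "grasp_force": force on a finger pad.
Only numpy, scipy, OpenCV 4.12 (cv2) and the standard library are available. Lean on these libraries where they do the work, as an engineer would, in place of code of your own. Each camera call takes 0.05 s, during which the arm holds its last target. There are 200 camera calls.

## Working session

There is one attempt and no reset: what is moved stays moved. The work goes in short steps, Python scripts to look and compute and a shell command to move; the robot and the scene stay as the last step left them, time stands still between calls to the robot, and variables do not carry over. Pictures are saved under pics/ and viewed, at most 10 in all, crops included, and the job is handed in when it is done.

```bash
mkdir -p pics; python3 - <<'E'
from bench import *
import cv2,numpy as np
o=get_obs();print(o['time_s'],o['eef_pos'],o['eef_rot'],o['wrist_force'])
ims=[]
for c in['side','top']:
    p=camera(c);ims.append(p['frame'])
    for n in['hopper','bowl','pad','lever','lid','red_jar','ochre_jar','dropper_bottle','tin_of_pins']:
        for r in spot_in(p,n)[:3]:
            X=np.array(r['xyz']);E=np.array(p['extrinsics']);v=np.linalg.inv(E)@np.r_[X,1];v=v[:3]*[1,-1,-1];u=np.array(p['mtx'])@v;u=u/u[2]
            print(c,n,np.round(X,3),round(r['confidence'],2),u[:2].astype(int))
for i,c in zip(ims,['side','top']): cv2.imwrite(f'pics/{c}0.png',cv2.resize(i[:,:,::-1],(768,576)))
E
```

```text
0.0 [0.17501104 0.54718628 0.25540215] [-3.08103876e-04  1.54256077e-01  9.88030523e-01 -8.08966539e-04] [-0.3523331  -0.02874688  0.35637704]
side hopper [0.506 0.087 0.141] 0.83 [217 178]
side bowl [ 0.406 -0.38   0.034] 0.86 [237 325]
side bowl [ 0.573 -0.136  0.044] 0.55 [263 240]
side bowl [0.468 0.2   0.247] 0.53 [193 136]
side pad [0.467 0.199 0.251] 0.87 [193 135]
side pad [0.737 0.295 0.044] 0.64 [260 158]
side lever [0.469 0.201 0.248] 0.66 [193 135]
side lid [0.529 0.046 0.154] 0.52 [227 180]
side red_jar [ 0.764 -0.053  0.064] 0.86 [308 203]
side ochre_jar [ 0.76  -0.144  0.069] 0.64 [320 219]
side dropper_bottle [0.371 0.102 0.048] 0.61 [178 208]
side tin_of_pins [0.737 0.295 0.044] 0.56 [260 158]
top hopper [0.498 0.128 0.148] 0.77 [190 219]
top bowl [ 0.398 -0.416  0.042] 0.79 [368 254]
top bowl [ 0.562 -0.172  0.036] 0.78 [290 201]
top pad [0.47  0.256 0.275] 0.85 [134 227]
top pad [0.503 0.107 0.156] 0.72 [197 217]
top lever [0.465 0.26  0.275] 0.87 [132 229]
top lid [0.525 0.046 0.14 ] 0.41 [219 210]
top red_jar [ 0.764 -0.038  0.1  ] 0.57 [248 133]
top ochre_jar [ 0.767 -0.123  0.1  ] 0.58 [276 133]
top ochre_jar [0.464 0.258 0.277] 0.53 [133 230]
top dropper_bottle [0.375 0.112 0.06 ] 0.55 [198 261]
top tin_of_pins [0.736 0.311 0.07 ] 0.57 [136 143]
```

View pics/side0.png

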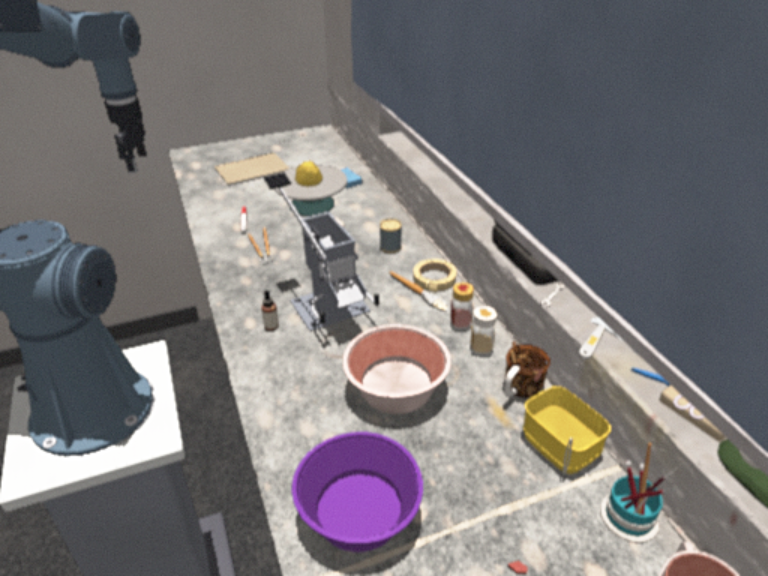

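View pics/top0.png

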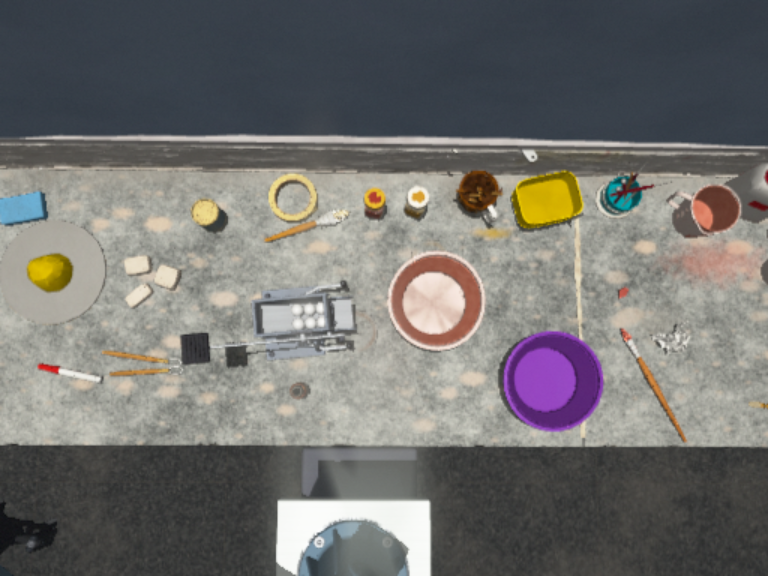

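Candidates for the bowl, in 512-wide top image pixels: the pink bowl (290,201), the purple bowl (368,254), which is excluded, and a small pink mug at (477,140). I choose the pink bowl at (290,201). The dispenser is at (195,213), with its pad at (131,231). Next I check this in a close crop.

```bash
cat > h.py <<'E'
from bench import *
import cv2,numpy as np
def unproj(p,u,v,z):
    K=np.array(p['mtx']);E=np.array(p['extrinsics'])
    d=np.linalg.inv(K)@[u,v,1];d=E[:3,:3]@(d*[1,-1,-1]);c=E[:3,3]
    return c+d*(z-c[2])/d[2]
def proj(p,X):
    v=np.linalg.inv(np.array(p['extrinsics']))@np.r_[X,1];u=np.array(p['mtx'])@(v[:3]*[1,-1,-1]);return u[:2]/u[2]
def bowl(p):
    # pink bowl outer rim circle at z=.082
    f=cv2.cvtColor(p['frame'],cv2.COLOR_RGB2HSV)
    m=((f[...,0]<12)|(f[...,0]>165))&(f[...,1]>50)&(f[...,2]>60)
    m=m.astype(np.uint8)*255; m[:,:240]=0;m[:,330:]=0;m[:150]=0;m[250:]=0
    m=cv2.morphologyEx(m,cv2.MORPH_OPEN,np.ones((2,2)))
    c=max(cv2.findContours(m,cv2.RETR_EXTERNAL,cv2.CHAIN_APPROX_NONE)[0],key=cv2.contourArea)
    P=np.array([unproj(p,*q,.082)[:2] for q in cv2.convexHull(c)[:,0]])
    A=np.c_[2*P,np.ones(len(P))];s=np.linalg.lstsq(A,(P**2).sum(1),rcond=None)[0]
    return s[:2],np.sqrt(s[2]+s[0]**2+s[1]**2)
E
python3 - <<'E'
from h import *
p=camera('top');print(bowl(p));print(np.round(p['mtx'],1),np.round(p['extrinsics'],3))
np.save('top.npy',p,allow_pickle=True)
c=p['frame'][170:250,120:330,::-1]
cv2.imwrite('pics/c1.png',cv2.resize(c,(798,304),interpolation=cv2.INTER_CUBIC))
E
```

```text
(array([ 0.56047025, -0.17055654]), np.float64(0.09260801653742222))
[[432.5   0.  256.7]
 [  0.  432.5 187.2]
 [  0.    0.    1. ]] [[ 0.005  0.993 -0.12   0.441]
 [-1.     0.008  0.021 -0.035]
 [ 0.022  0.12   0.993  1.401]
 [ 0.     0.     0.     1.   ]]
```

View pics/c1.png

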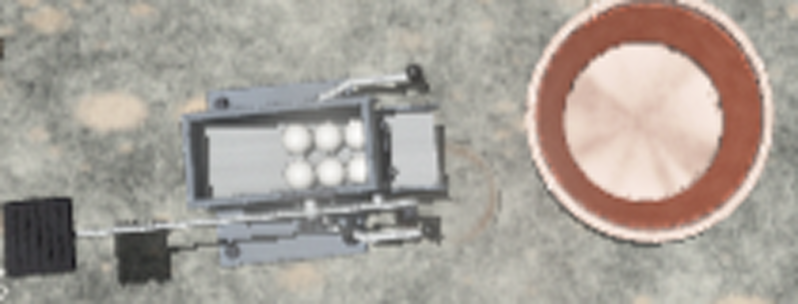

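The crop shows the pink bowl centred at about (650,121), the stop tops at about (414,75) and (431,230), and the pad at (40,236). The dark square at (143,252) is the pad's shadow.

```bash
python3 - <<'E'
from h import *
p=np.load('top.npy',allow_pickle=True).item()
w=lambda u,v,z:unproj(p,120+u/3.8,170+v/3.8,z)[:2]
a,b=w(414,75,.086),w(431,230,.086);print('stops',a,b,np.linalg.norm(a-b))
t=np.degrees(np.arctan2(*(a-b)[::-1]));print('yaw',t)
f1,f2,f3=w(207,90,.006),w(222,265,.006),w(368,250,.006);print('foot',f1,f2,f3,np.degrees(np.arctan2(*(f1-f2)[::-1])),np.degrees(np.arctan2(*(f2-f3)[::-1]))-90,np.linalg.norm(f1-f2),np.linalg.norm(f2-f3))
pad=w(40,236,.277);print('pad',pad)
bl=w(649.5,121,.082);print('bowl',bl)
for yaw in np.radians([t,-5,-6]):
    c,s=np.cos(yaw),np.sin(yaw);R=np.array([[c,-s],[s,c]])
    o=(a+b)/2-R@[0,-.113];n=o+R@[0,-.201]
    print(np.degrees(yaw),'o',o,'nest',n,'bowl in nest frame',R.T@(bl-n),'pad in hopper',R.T@(pad-o))
E
```

```text
stops [0.59197231 0.02163081] [0.4679798 0.0065422] 0.12490720447661084
yaw 6.938195187774727
foot [0.58696923 0.20060869] [0.43940073 0.18396576] [0.45255504 0.06184242] 6.4346879484559505 6.1478152450636685 0.14850404006972065 0.12282974533491638
pad [0.45860395 0.26460288]
bowl [ 0.55653213 -0.16840334]
6.938195187774727 o [0.51632581 0.12625901] nest [ 0.54060633 -0.07326907] bowl in nest frame [ 0.00431709 -0.09636142] pad in hopper [-0.04058742  0.14430351]
-5.0 o [0.53982465 0.12665651] nest [ 0.52230635 -0.07357863] bowl in nest frame [ 0.04236007 -0.0914809 ] pad in hopper [-0.09293445  0.1303426 ]
-6.000000000000001 o [0.54178777 0.12646748] nest [ 0.52077755 -0.07343142] bowl in nest frame [ 0.04548599 -0.09071428] pad in hopper [-0.09716721  0.12868361]
```

```bash
python3 -m jog '[0,0,-0.06,0,0,0,0, 0,0,-0.125,0,0,0,0, -0.04,-0.043,-0.125,0,0,0.07,0, -0.08,-0.086,-0.125,0,0,0.14,0, -0.12,-0.13,-0.125,0,0,0.21,0, -0.16,-0.173,-0.125,0,0,0.29,0, -0.2,-0.216,-0.125,0,0,0.36,0, -0.24,-0.26,-0.125,0,0,0.43,0, -0.28,-0.302,-0.125,0,0,0.5,0, -0.32,-0.346,-0.125,0,0,0.58,0, -0.36,-0.389,-0.125,0,0,0.65,0, -0.4,-0.432,-0.125,0,0,0.72,0, -0.44,-0.475,-0.125,0,0,0.79,0, -0.48,-0.518,-0.125,0,0,0.86,0, -0.52,-0.562,-0.125,0,0,0.94,0, -0.56,-0.605,-0.125,0,0,1.01,0, -0.6,-0.648,-0.125,0,0,1.08,0, -0.637,-0.688,-0.125,0,0,1.147,0, -0.637,-0.688,-0.125,0,0,1.147,0]'
```

```text
time_s: 3.42
eef_pos: [0.5723, -0.3053, 0.3786]
eef_rot: [-0.002, 0.667, 0.745, -0.0]
wrist_force: [-0.7, 0.2, -0.5]
opening: 0.998
grasp_force: 0.0
```

```bash
python3 -m jog '[0,0,0.06,0,0,0,0, 0,0,0.12,0,0,0,0, 0,0,0.18,0,0,0,0, 0,0,0.24,0,0,0,0, 0,0,0.29,0,0,0,0, 0,0,0.32,0,0,0,0, 0,0,0.32,0,0,0,0, 0.015,0,0.32,0,0,0,0, 0.03,-0.001,0.32,0,0,0,0, 0.036,-0.001,0.32,0,0,0,0, 0.042,-0.002,0.32,0,0,0,0, 0.049,-0.002,0.32,0,0,0,0, 0.056,-0.003,0.32,0,0,0,0, 0.063,-0.003,0.32,0,0,0,0, 0.07,-0.004,0.32,0,0,0,0, 0.077,-0.004,0.32,0,0,0,0, 0.084,-0.005,0.32,0,0,0,0, 0.091,-0.005,0.32,0,0,0,0, 0.098,-0.006,0.32,0,0,0,0, 0.105,-0.006,0.32,0,0,0,0]'
python3 - <<'E'
from h import *
p=camera('top');print(bowl(p),get_obs()['wrist_force'])
cv2.imwrite('pics/c2.png',cv2.resize(p['frame'][130:270,120:330,::-1],(798,532),interpolation=cv2.INTER_CUBIC))
E
```

```text
time_s: 5.92
eef_pos: [0.554, -0.1975, 0.0611]
eef_rot: [-0.0, 0.666, 0.746, -0.0]
wrist_force: [0.7, -3.2, 1.6]
opening: 1.001
grasp_force: 1.4
(array([ 0.54169357, -0.09620049]), np.float64(0.08782784439619866)) [ 0.81374126 -1.97336614  2.09129497]
```

View pics/c2.png

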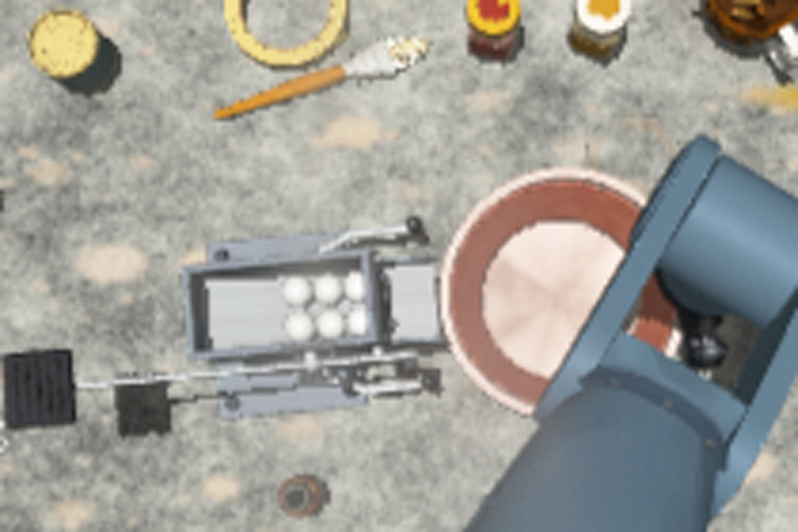

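The bowl is following the fingers; its left rim is at crop x≈441, about 25 mm short of the stops. I push on slowly.

```bash
python3 -m jog '[0.005,0,0,0,0,0,0, 0.01,0,0,0,0,0,0, 0.015,-0.001,0,0,0,0,0, 0.019,-0.001,0,0,0,0,0, 0.022,-0.001,0,0,0,0,0]'
python3 -m jog '[0.002,0,0,0,0,0,0, 0.004,0,0,0,0,0,0]'; python3 -m jog '[0.002,0,0,0,0,0,0, 0.003,0,0,0,0,0,0]'
```

```text
time_s: 6.6
eef_pos: [0.5506, -0.176, 0.0612]
eef_rot: [-0.0, 0.666, 0.746, -0.0]
wrist_force: [-0.4, -1.8, 0.6]
opening: 0.998
grasp_force: 1.0
time_s: 6.85
eef_pos: [0.5502, -0.1723, 0.0612]
eef_rot: [-0.0, 0.666, 0.746, -0.0]
wrist_force: [0.3, -1.7, 1.2]
opening: 1.001
grasp_force: 0.9
time_s: 7.1
eef_pos: [0.5507, -0.1704, 0.0617]
eef_rot: [0.001, 0.666, 0.746, -0.0]
wrist_force: [1.6, -6.6, 0.1]
opening: 1.0
grasp_force: 3.4
```

```bash
python3 -m jog '[0.001,0,0,0,0,0,0, 0.001,0,0,0,0,0,0, 0.001,0,0,0,0,0,0]'; python3 - <<'E'
from h import *
p=camera('top');print(bowl(p),get_obs()['wrist_force'],get_obs()['eef_pos'])
cv2.imwrite('pics/c3.png',cv2.resize(p['frame'][165:265,170:330,::-1],(800,500),interpolation=cv2.INTER_CUBIC))
E
```

```text
time_s: 7.48
eef_pos: [0.5509, -0.1702, 0.062]
eef_rot: [0.002, 0.666, 0.746, -0.0]
wrist_force: [2.1, -8.8, -1.6]
opening: 1.0
grasp_force: 3.8
(array([ 0.57673561, -0.07309357]), np.float64(0.05736748523792409)) [ 1.62716773 -7.50973346 -1.23889768] [ 0.5509227  -0.17018879  0.06194955]
```

View pics/c3.png

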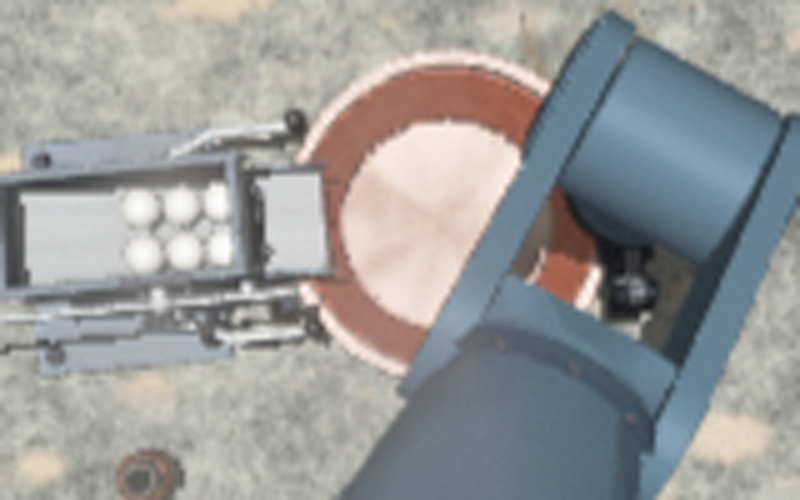

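The bowl rests against both stops, which show at crop (295,125) and (318,330). I back off, rise, and go above the pad with the fingers shut.

```bash
python3 -m jog '[-0.015,0,0,0,0,0,0, -0.045,0,0,0,0,0,0, -0.06,0,-0.03,0,0,0,0.5, -0.06,0,-0.09,0,0,0,1, -0.06,0,-0.15,0,0,0,1, -0.06,0,-0.21,0,0,0,1, -0.06,0,-0.27,0,0,0,1, -0.06,0,-0.33,0,0,0,1, -0.06,0,-0.36,0,0,0,1, -0.005,-0.005,-0.36,0,0,0,1, 0.05,-0.01,-0.36,0,0,0,1, 0.105,-0.015,-0.36,0,0,0,1, 0.16,-0.02,-0.36,0,0,0,1, 0.215,-0.025,-0.36,0,0,0,1, 0.27,-0.03,-0.36,0,0,0,1, 0.325,-0.034,-0.36,0,0,0,1, 0.38,-0.038,-0.36,0,0,0,1, 0.42,-0.041,-0.36,0,0,0,1, 0.442,-0.043,-0.36,0,0,0,1, 0.442,-0.043,-0.36,0,0,0,1]'
python3 - <<'E'
from h import *
o=get_obs()
for c in ['top','wrist','side']:
    p=camera(c)
    if c=='top':
        try: print(bowl(p))
        except Exception as e: print(e)
    print(c,[(np.round(r['xyz'],3),round(r['confidence'],2)) for r in spot_in(p,'pad')[:2]],proj(p,[.4586,.2646,.277]))
    if c=='wrist': cv2.imwrite('pics/w1.png',p['frame'][:,:,::-1])
print([proj(p,[.4586,.2646,.277])])
E
```

```text
time_s: 10.02
eef_pos: [0.4563, 0.2669, 0.4209]
eef_rot: [-0.001, 0.665, 0.747, -0.0]
wrist_force: [0.4, -0.2, -0.1]
opening: -0.005
grasp_force: 0.0
(array([ 0.53502956, -0.07536696]), np.float64(0.09209804270608135))
top [(array([0.467, 0.256, 0.275]), 0.9)] [130.52738301 232.1068139 ]
wrist [(array([0.461, 0.265, 0.274]), 0.83), (array([0.492, 0.181, 0.195]), 0.5)] [256.69046745 186.7696381 ]
side [(array([0.467, 0.2  , 0.251]), 0.77), (array([ 0.762, -0.05 ,  0.062]), 0.17)] [184.95876441 119.74975293]
[array([184.95876441, 119.74975293])]
```

View pics/w1.png

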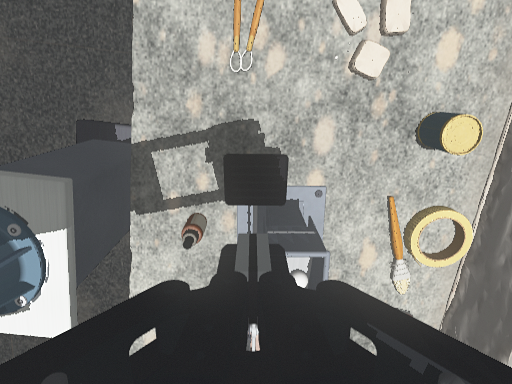

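The wrist view shows the black pad centred at (256,180), about where I computed it (257,187). Next I check the bowl's place with an overlay of the expected rim.

```bash
python3 - <<'E'
from h import *
p=camera('top')
c=cv2.resize(p['frame'][165:265,170:330,::-1],(800,500),interpolation=cv2.INTER_CUBIC)
for a in np.linspace(0,6.28,60):
    u=(proj(p,[.540+.101*np.cos(a),-.074+.101*np.sin(a),.082])-[170,165]+.5)*5
    cv2.circle(c,tuple(int(i) for i in u),1,(0,255,0),-1)
cv2.imwrite('pics/c4.png',c)
E
```

```text
(no output)
```

View pics/c4.png

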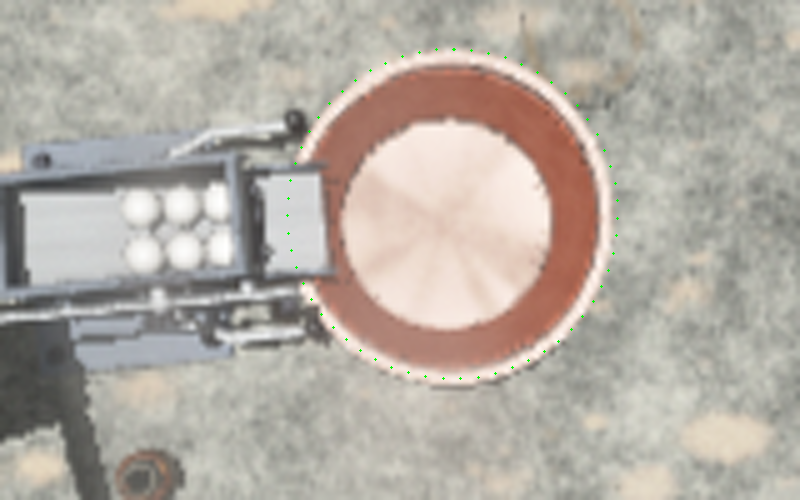

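The overlay matches the rim within about 2 mm, so the bowl is in place. Now I press the lever.

```bash
python3 -m jog '[0,0,0.05,0,0,0,1, 0,0,0.095,0,0,0,1, 0,0,0.115,0,0,0,1, 0,0,0.12,0,0,0,1, 0,0,0.125,0,0,0,1, 0,0,0.13,0,0,0,1, 0,0,0.13,0,0,0,1]'
python3 -m jog '[0,0,0.008,0,0,0,1, 0,0,0.016,0,0,0,1, 0,0,0.024,0,0,0,1, 0,0,0.032,0,0,0,1, 0,0,0.04,0,0,0,1, 0,0,0.046,0,0,0,1, 0,0,0.052,0,0,0,1, 0,0,0.052,0,0,0,1]'
```

```text
time_s: 11.25
eef_pos: [0.4575, 0.266, 0.292]
eef_rot: [0.0, 0.666, 0.746, 0.001]
wrist_force: [1.3, 0.1, 2.6]
opening: 0.0
grasp_force: 0.8
time_s: 12.25
eef_pos: [0.457, 0.2656, 0.2389]
eef_rot: [0.0, 0.666, 0.746, -0.0]
wrist_force: [0.4, 3.8, 5.5]
opening: -0.003
grasp_force: 2.6
```

```bash
python3 -m jog '[0,0,0.002,0,0,0,1, 0,0,0.004,0,0,0,1, 0,0,0.006,0,0,0,1, 0,0,0.006,0,0,0,1]'
python3 - <<'E'
from h import *
p=camera('top')
cv2.imwrite('pics/c5.png',cv2.resize(p['frame'][165:265,120:330,::-1],(798,380),interpolation=cv2.INTER_CUBIC))
print(get_obs()['wrist_force'],len(spot_in(p,'ball1')))
E
```

```text
time_s: 12.75
eef_pos: [0.4573, 0.2656, 0.2368]
eef_rot: [0.001, 0.666, 0.746, 0.0]
wrist_force: [-8.0, -0.9, 24.2]
opening: 0.0
grasp_force: 11.9
[-7.79805476 -0.79439115 24.47913675] 5
```

View pics/c5.png

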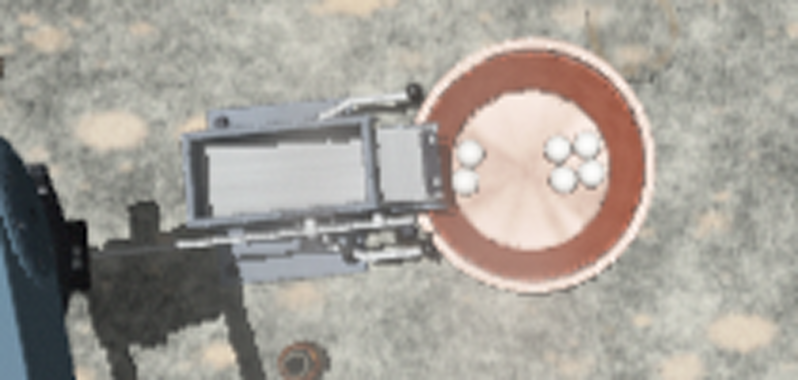

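All six balls are in the bowl: four near (577,160) and two near (467,167), with the bin empty. The lever is on its stop at 24 N. I now ease it up at about 30 mm/s.

```bash
python3 -m jog '[0,0,0,0,0,0,1, 0,0,0,0,0,0,1, 0,0,-0.003,0,0,0,1, 0,0,-0.006,0,0,0,1, 0,0,-0.01,0,0,0,1, 0,0,-0.014,0,0,0,1, 0,0,-0.018,0,0,0,1, 0,0,-0.022,0,0,0,1, 0,0,-0.026,0,0,0,1, 0,0,-0.03,0,0,0,1, 0,0,-0.034,0,0,0,1, 0,0,-0.038,0,0,0,1, 0,0,-0.042,0,0,0,1, 0,0,-0.046,0,0,0,1, 0,0,-0.05,0,0,0,1, 0,0,-0.053,0,0,0,1, 0,0,-0.056,0,0,0,1]'
python3 -m jog '[0,0,-0.002,0,0,0,1, 0,0,-0.004,0,0,0,1, 0,0,-0.006,0,0,0,1, 0,0,-0.008,0,0,0,1, 0,0,-0.01,0,0,0,1, 0,0,-0.012,0,0,0,1, 0,0,-0.014,0,0,0,1, 0,0,-0.016,0,0,0,1, 0,0,-0.018,0,0,0,1, 0,0,-0.02,0,0,0,1, 0,0,-0.024,0,0,0,1, 0,0,-0.03,0,0,0,1, 0,0,-0.06,0,0,0,1, 0,0,-0.1,0,0,0,1, 0,0,-0.1,0,0,0,1]'
python3 - <<'E'
from h import *
p=camera('top');print(bowl(p),get_obs()['wrist_force'])
a=cv2.resize(p['frame'][165:265,120:330,::-1],(798,380),interpolation=cv2.INTER_CUBIC)
s=cv2.resize(camera('side')['frame'][100:220,150:300,::-1],(275,220))
cv2.imwrite('pics/c6.png',np.vstack([a,cv2.copyMakeBorder(s,0,0,0,523,0)]))
E
```

```text
time_s: 14.98
eef_pos: [0.4567, 0.2657, 0.2893]
eef_rot: [-0.0, 0.666, 0.746, -0.0]
wrist_force: [0.8, -2.4, 2.3]
opening: -0.001
grasp_force: 1.1
time_s: 16.85
eef_pos: [0.4583, 0.2662, 0.3936]
eef_rot: [0.002, 0.666, 0.746, 0.003]
wrist_force: [0.9, 1.1, 0.3]
opening: 0.002
grasp_force: 0.0
(array([ 0.53511493, -0.07529505]), np.float64(0.09212427116246694)) [ 0.13959621  0.4677568  -0.65593517]
```

View pics/c6.png

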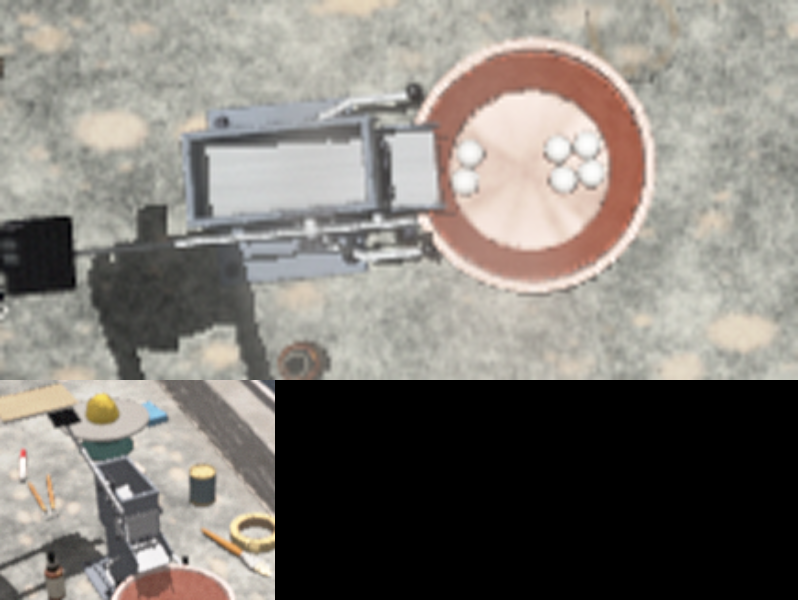

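The lever is raised again with its pad at (38,253), the lid is shut, and all six balls are in the bowl, which has not moved. The robot is clear of everything.

```bash
python3 -c "
from bench import *
print(hand_in())"
```

```text
the job is handed in; nothing more can be done
None
```

I handed the job in at about 17 s. In the last pictures the bowl rests against both stops, all six balls are in it, the lever is back up, the lid looks shut and the robot is clear; hand-in gave no verdict.

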